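# Make up two kits from the glassware stock

### The arm

A 7-joint arm with a two-finger parallel gripper is mounted at the origin on a cart in front of the work surface, level with it; the furniture and walls round the work are solid. World frame = base frame: x ahead of the robot, y to its left, z up, the work surface at z = 0. Lengths are in m, angles in rad, forces in N, time in s.
With the tool pointing down it reaches from about 0.425 to 0.95 m from the base axis. Payload 4.7 kg.
Tool frame: the origin (TCP) lies midway between the tips of the shut fingers; the grasp point (between the pads) lies r.grip_depth behind it (r.grip_depth is the distance from the TCP to the grasp point, in m); z points along the fingers, y is the line along which they close (so a half turn about z gives the same grasp; the last joint's range is limited). The gripper opens to 87 mm and grips with 3 to 60 N. Pads are 19 mm wide; open, the fingers measure 117 mm over their backs; the gripper's body (75 mm by 190 mm) begins 51 mm behind the grasp point.
Start: joints at [-1.219, 0.469, -0.049, 1.532, 0.024, 1.141, -0.082], TCP at [0.251, 0.627, 0.223] pointing down, gripper open.
Joint ranges: [-2.59, 2.59], [-0.33, 1.99], [-1.39, 1.29], [0.1, 2.45], [-1.04, 4.18], [0.21, 1.99], [-2.66, 2.66]. Speed limits (rad/s): [2.57, 2.57, 3.14, 3.14, 3.14, 3.14, 3.14].

### API

Orientations are given as a unit quaternion [x, y, z, w].
In Python, from cell import r, viewer gives the robot as it stands.
- The arm moves only by the tool carry_out, never from a script. Its arguments are lists of equal length, an entry for each row: "xyz": the shift along the tool's x, y, z in cm, a list of three; "angular": the turn, a rotation vector about the tool's x, y, z in rad, a list of three. A call has exactly 5 rows; each row is the pose to reach, as a shift and turn from the pose commanded when the call began, along the tool's axes at that moment; what a row does not reach only later rows make up. A row lasts 1/12 s, in which the tool goes at most 41.7 mm and 7.16 degrees, less where a joint would pass 70% of its speed; a pose out of reach is approached as far as the arm can. A call with a gripper value outside its range is refused whole. "jaw" is the finger opening in cm, from 0 to 8.7, set as the call begins (left out, the last holds). The fingers move at their own pace and stop on an object; "squeeze" is the grip in N (left out, the last holds). Time passes only in rows, so rows that repeat a pose let the fingers close, or fill a call up. It gives the time, the measured TCP pose, the force, the opening and the grip force at its end, in the units of the state.
- r.get_obs(): the state, without advancing time (a new reading comes with each control period).
- viewer.grab_frame(name): name is "scene" or "top" or "wrist"; returns a dict with "pixels" (420x560x3 uint8, red, green, blue), "camera_matrix" (3x3 intrinsics, pixels), "k1" (the pictures are not rectified: a ray, as slopes to the right and down, at radius r is drawn at 1 + k1 r^2 times it, then the intrinsics apply), "R" (3x3) and "t" (3): a world point X has camera coordinates R X + t; the wrist camera has in their place "tool_from_camera" (4x4, takes a point from camera to tool coordinates, whose origin is the TCP and whose axes are the flange's). Camera axes: x right, y down, z forward; pixel columns grow to the right and rows downward; lengths in m; the calibration is good to about 2 mm. A picture is of the moment at which its call begins: read the wrist's pose just before it. There is no depth.
- r.finish_job(): hands the job in; it is judged then, once.
The state is a dict: "time": time; "joint_pos": joint angles; "joint_vel": joint speeds; "effort": joint torques, N m; "ee_pos": TCP position; "tcp_rot": TCP orientation; "contact_force": force on the tool from outside, world axes, zero at the start; "ft_torque": the same for the moment, N m; "grip_width": opening from 0.0 (shut) to 1.0 (fully open); "gripper_force": force on a finger pad.
Only numpy, scipy, OpenCV 4.12 (cv2) and the standard library are available. Lean on these libraries where they do the work, as an engineer would, in place of code of your own. Each camera call takes 0.05 s, during which the arm holds its last target. There are 200 camera calls.

### The job

Make up two kits from the stock in the middle of the worktop: the amber dropper bottle and the yellow cap go in the white tray, and the small bottle with the red collar and the green cap go in the orange tray. Stand each thing upright, the caps the way up they are now, flat on the floor of a compartment of its own (either one), setting it down rather than dropping it. Leave the blue-capped bottle and the black cap where they stand.

Things in the scene. Friction and masses are not known exactly. Their poses are not given: they have to be found in the camera images.
- dropper_mid (a point): Dark brown square dropper bottle with black top, 132 mm tall, 0.19 kg. Body 47 x 47 mm up to 79 mm above its foot, shoulder to 97 mm; round black collar 33 mm across from 98 to 114 mm, black teat 24 mm across above it: best gripped at the collar, from above. Goes to the white tray. In the back row of the stock. Point: its centre, half-way up, z axis up.
- collar_mid (a point): Small bottle with a wide red collar and a narrow red top, 77 mm tall, 0.09 kg: round, 57 mm across at the collar (12 to 38 mm above its foot), the round red top 24 mm across from 53 to 77 mm: best gripped at the top, from above. To be moved to the orange tray. Stands in the back row of the stock. Point: its centre, half-way up, z axis up.
- ycap_mid (a point): Yellow round screw cap, open side up, 52 mm across and 26 mm tall, 12 g. To be moved to the white tray. Lies in the front row of the stock. Point: its centre, half-way up, z axis up.
- gcap_mid (a point): Green round screw cap, closed side up, 45 mm across and 22 mm tall, 12 g. To be moved to the orange tray. Lies in the front row of the stock. Point: its centre, half-way up, z axis up.
- bluecap_mid (a point): Clear round bottle with a blue screw cap, 56 mm across, 105 mm tall. Not wanted: to be left where it stands, in the back row of the stock. Point: its centre, half-way up, z axis up.
- bcap_mid (a point): Black round screw cap, 41 mm across, 24 mm tall. Not wanted: to be left where it lies, in the front row of the stock. Point: its centre, half-way up, z axis up.
- tray_white: White kit tray, fixed on the table, 170 mm along its x (plus a 13 mm lip at each end), 86 mm along its y. Two compartments, 78 x 78 mm inside, centred at x = -41 and +41 mm, y = 0. Floor 3 mm, rims and divider 9 mm above the table, 4 mm thick. Origin: centre of the underside, at table height; z up. Its x points away from the robot within 0.35 rad.
- tray_orange: Orange kit tray, fixed on the table, 170 mm along its x (plus a 13 mm lip at each end), 86 mm along its y. Two compartments, 78 x 78 mm inside, centred at x = -41 and +41 mm, y = 0. Floor 3 mm, rims and divider 9 mm above the table, 4 mm thick. Origin: centre of the underside, at table height; z up. Its x points away from the robot within 0.35 rad.
Mind the look-alikes: they are no part of the job. Of the things like the part that bears ycap_mid, leave any that is purple; of the rest the smaller one is meant.

How it is judged:
At the end, for the whole second after the job is handed in: Each of the four wanted things stands in its tray (centre inside the outline, height within 4 mm of resting on the floor, so in a compartment of its own), upright within 0.12 rad, released and at rest; the blue-capped bottle and the black cap are upright within 20 mm of where they stood (x of dropper_mid in the frame of tray_white between -0.085 and 0.085 m and y of dropper_mid in the frame of tray_white between -0.043 and 0.043 m and z of dropper_mid in the frame of tray_white between 0.065 and 0.073 m and angle between each of dropper_mid, ycap_mid, collar_mid, gcap_mid, bluecap_mid, bcap_mid's own z axis and vertical below 0.12 rad and linear speed of each of dropper, ycap, collar, gcap below 0.02 m/s and x of ycap_mid in the frame of tray_white between -0.085 and 0.085 m and y of ycap_mid in the frame of tray_white between -0.043 and 0.043 m and z of ycap_mid in the frame of tray_white between 0.012 and 0.02 m and x of collar_mid in the frame of tray_orange between -0.085 and 0.085 m and y of collar_mid in the frame of tray_orange between -0.043 and 0.043 m and z of collar_mid in the frame of tray_orange between 0.0375 and 0.0455 m and x of gcap_mid in the frame of tray_orange between -0.085 and 0.085 m and y of gcap_mid in the frame of tray_orange between -0.043 and 0.043 m and z of gcap_mid in the frame of tray_orange between 0.01 and 0.018 m and distance of each of bluecap_mid, bcap_mid from where it was at the start of the episode below 0.02 m); the robot touches nothing.
It fails at once if a thing is dropped or thrown (faster than 0.7 m/s with no finger on it, as after a fall of 25 mm) ((linear speed of dropper above 0.7 m/s and contact force between the fingers and dropper below 0.05 N) or (linear speed of ycap above 0.7 m/s and contact force between the fingers and ycap below 0.05 N) or (linear speed of collar above 0.7 m/s and contact force between the fingers and collar below 0.05 N) or (linear speed of gcap above 0.7 m/s and contact force between the fingers and gcap below 0.05 N)).
It fails at once if the blue-capped bottle is moved from its place by more than 20 mm or toppled (distance of bluecap_mid from where it was at the start of the episode above 0.02 m or angle between bluecap_mid's own z axis and vertical above 0.3 rad).
It fails at once if the black cap is moved from its place by more than 20 mm or toppled (distance of bcap_mid from where it was at the start of the episode above 0.02 m or angle between bcap_mid's own z axis and vertical above 0.3 rad).
It also fails if it takes over 96 s, if anything falls off the work surface, if the arm or the gripper's body presses on something with over 40 N, if the wrist force passes 120 N, or if a joint passes its speed limit or range.

## Working session

There is one attempt and no reset: what is moved stays moved. The work goes in short steps, Python scripts to look and compute and a tool call to move; the robot and the scene stay as the last step left them, time stands still between calls to the robot, and variables do not carry over. Pictures are saved under pics/ and viewed, at most 14 in all, crops included, and the job is handed in when it is done.

Besides the shell and the picture viewer there is one more tool, called after "Call:" by a JSON object that holds its "method" and its "body", one argument or row to a line. carry_out: Moves the arm, as the interface text tells. Its arguments: {"type":"object","properties":{"xyz":{"type":"array","items":{"type":"array","items":{"type":"number"}}},"angular":{"type":"array","items":{"type":"array","items":{"type":"number"}}},"jaw":{"type":"number"},"squeeze":{"type":"number"}},"required":["xyz","angular"]}

```bash
ls; mkdir -p pics
python3 - <<'E'
from cell import r, viewer
import cv2, numpy as np, pickle
o=r.get_obs(); print({k:np.round(v,3) for k,v in o.items()}, r.grip_depth)
d={}
for n in ["scene","top"]:
    f=viewer.grab_frame(n); d[n]=f
    cv2.imwrite(f"pics/{n}0.png",f["pixels"][:,:,::-1]); print(n,f["camera_matrix"],f["k1"],f["R"],f["t"])
pickle.dump(d,open("f0.pkl","wb"))
E
```

```text
pics
{'time': np.float64(0.0), 'joint_pos': array([-1.219,  0.469, -0.049,  1.534,  0.024,  1.141, -0.082]), 'joint_vel': array([-0.001,  0.   ,  0.001,  0.001, -0.001, -0.   , -0.002]), 'effort': array([-0.0000e+00, -5.0799e+01, -8.0000e-02, -2.3615e+01, -6.1000e-02,
        3.8000e-02,  0.0000e+00]), 'ee_pos': array([0.251, 0.626, 0.221]), 'tcp_rot': array([ 0.189,  0.982, -0.001, -0.   ]), 'contact_force': array([ 0.416, -1.077,  0.755]), 'ft_torque': array([0.001, 0.016, 0.018]), 'gripper_force': np.float64(0.0), 'grip_width': np.float64(0.997)} 0.0187
scene [[387.02464904   0.         278.96947777]
 [  0.         387.02464904 209.0178532 ]
 [  0.           0.           1.        ]] 0.003660696578252657 [[ 0.90094081 -0.43390044 -0.0060054 ]
 [-0.329427   -0.67487543 -0.66031886]
 [ 0.28245975  0.59688655 -0.75096134]] [-0.45006045  0.16863104  0.83385065]
top [[438.43184299   0.         274.60828027]
 [  0.         438.43184299 207.10923635]
 [  0.           0.           1.        ]] -0.10639481896364943 [[-0.03002239 -0.99907231 -0.0308734 ]
 [-0.9941083   0.03306311 -0.10322556]
 [ 0.10415057  0.02759242 -0.99417871]] [-0.0169893   0.51229621  1.29006216]
```

View pics/scene0.png

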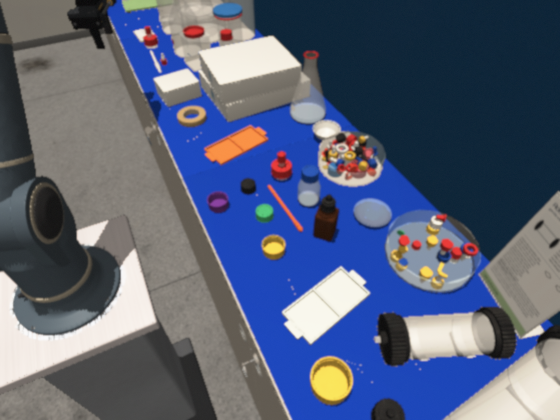

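View pics/top0.png

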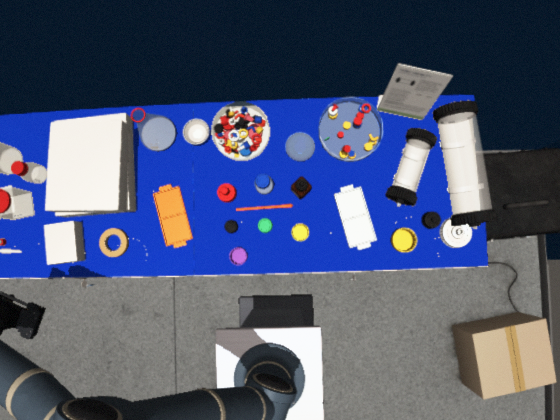

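The scene view shows stock in the middle and trays either side. In the top view:
- Wanted things: red-collar bottle (226,192), dropper (301,187), green cap (265,226), small yellow cap (300,232).
- To leave: blue cap (264,183), black cap (231,227), purple cap (238,256), big yellow cap (404,240).
- Trays: orange (172,215), white (355,217).

```bash
cat > h.py <<'E'
import numpy as np, cv2
from scipy.spatial.transform import Rotation as Rot
def rays(f,uv):
    K=f["camera_matrix"];uv=np.atleast_2d(uv).astype(float)
    d=(uv-[K[0,2],K[1,2]])/K[0,0]; s=d.copy()
    for _ in range(20): s=d/(1+f["k1"]*(s**2).sum(1,keepdims=True))
    return np.c_[s,np.ones(len(s))]
def cast(f,uv,z,ee=None):
    if "R" in f: R=f["R"].T; c=-R@f["t"]
    else:
        T=f["tool_from_camera"]; W=Rot.from_quat(ee["tcp_rot"]).as_matrix()
        R=W@T[:3,:3]; c=W@T[:3,3]+ee["ee_pos"]
    D=rays(f,uv)@R.T
    return (c+D*((z-c[2])/D[:,2])[:,None])[:,:2]
def big(mask):
    cs,_=cv2.findContours(mask.astype(np.uint8),cv2.RETR_EXTERNAL,cv2.CHAIN_APPROX_NONE)
    return max(cs,key=cv2.contourArea)
def blob(f,lo,hi,win,ee=None):
    """largest HSV blob within window x0,y0,x1,y1 -> contour"""
    h=cv2.cvtColor(f["pixels"],cv2.COLOR_RGB2HSV)
    m=cv2.inRange(h,np.array(lo),np.array(hi)); w=np.zeros_like(m); w[win[1]:win[3],win[0]:win[2]]=1
    return big(m*w)
E
python3 - <<'E'
import pickle; from h import *
d=pickle.load(open("f0.pkl","rb")); t=d["top"]; s=d["scene"]
def circ(f,n,lo,hi,win,z):
    c=blob(f,lo,hi,win)[:,0]; w=cast(f,c,z).astype(np.float32); (x,y),(a,b),_=cv2.minAreaRect(w)
    print(n,np.round([x,y,a,b],4), "px",np.round(c.mean(0),1))
def tray(n,lo,hi,win):
    c=blob(t,lo,hi,win); w=cast(t,c[:,0],.009).astype(np.float32); print(n,np.round(cv2.minAreaRect(w)[0],4),np.round(cv2.minAreaRect(w)[1],3),cv2.minAreaRect(w)[2])
    pd=cast(t,cv2.boxPoints(cv2.minAreaRect(c)),.009); print(np.round(pd,3).tolist())
Y=([20,120,80],[35,255,255]);G=([45,100,60],[85,255,255]);B=([0,0,0],[180,255,60]);BL=([0,0,0],[180,255,55])
circ(t,"ycap",*Y,(285,215,315,250),.026); circ(s,"ycap_s",*Y,(255,230,292,262),.026)
circ(t,"gcap",*G,(250,212,280,240),.022); circ(s,"gcap_s",*G,(250,200,278,225),.022)
circ(t,"bcap",*B,(220,215,245,240),.024)
circ(t,"red z38",[0,120,60],[8,255,255],(210,175,242,208),.038)
circ(t,"dropper z79?",[0,0,0],[25,255,90],(285,170,318,205),.09)
circ(t,"blue z105",[105,60,60],[125,220,180],(250,170,278,200),.105)
tray("white",[0,0,150],[180,60,255],(325,175,385,258))
tray("orange",[5,150,120],[18,255,255],(145,175,200,255))
k=np.hstack([cv2.resize(t["pixels"][165:245,205:325],None,fx=6,fy=6,interpolation=cv2.INTER_CUBIC)])
cv2.imwrite("pics/c1.png",k[:,:,::-1])
k=cv2.resize(s["pixels"][140:265,200:345],None,fx=4.8,fy=4.8,interpolation=cv2.INTER_CUBIC)
cv2.imwrite("pics/c2.png",k[:,:,::-1])
E
```

```text
ycap [ 0.4345 -0.1067  0.0477  0.0477] px [300.  231.7]
ycap_s [ 0.4309 -0.1115  0.0606  0.0454] px [273.1 246.7]
gcap [ 0.4575 -0.001   0.0391  0.0391] px [264.6 225.1]
gcap_s [ 0.456  -0.0063  0.0548  0.0393] px [264.  212.6]
bcap [0.459  0.0997 0.0343 0.034 ] px [231.  226.1]
red z38 [0.5592 0.1095 0.0453 0.0457] px [226.4 192.3]
dropper z79? [ 0.5589 -0.1109  0.0407  0.0452] px [300.6 187.3]
blue z105 [ 0.5667 -0.0079  0.0526  0.0554] px [263.9 185. ]
white [ 0.4763 -0.2748] [0.197 0.087] 13.92000961303711
[[0.561, -0.208], [0.583, -0.294], [0.392, -0.341], [0.37, -0.257]]
orange [0.4985 0.2831] [0.192 0.084] 14.069602966308594
[[0.582, 0.349], [0.601, 0.265], [0.414, 0.219], [0.396, 0.301]]
```

View pics/c1.png

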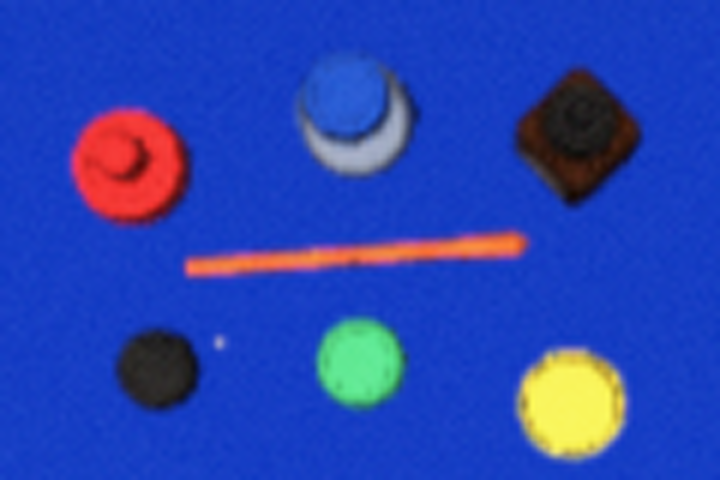

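View pics/c2.png

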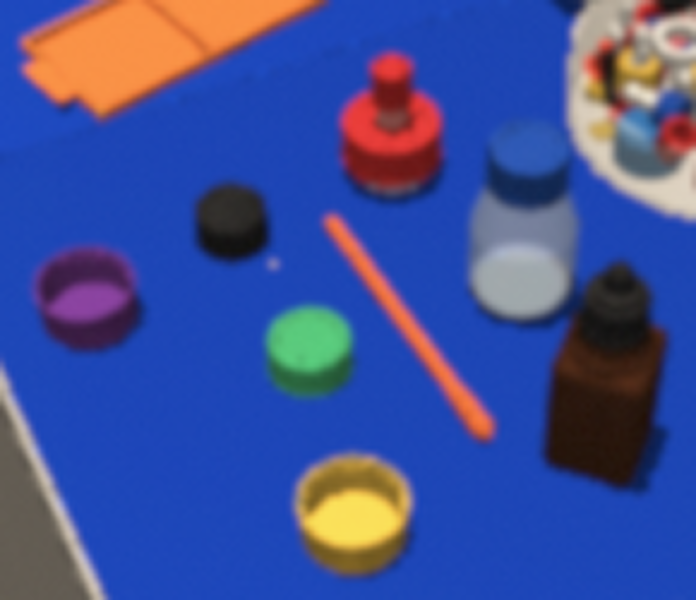

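The crops show clear 11 cm spacing between the stock things, so I can keep the fingers closing along world y. First move: go round in an arc and square the tool up.

Call:
{"method": "carry_out", "body": {
  "xyz": [
    [-3.2, -2.5, 0],
    [-6.4, -5, 0],
    [-9.6, -7.5, 0],
    [-12.8, -10, 0],
    [-16, -12.5, 0]
  ],
  "angular": [
    [0, 0, -0.08],
    [0, 0, -0.16],
    [0, 0, -0.24],
    [0, 0, -0.32],
    [0, 0, -0.38]
  ]
}}

```text
time: 0.52
ee_pos: [0.3534, 0.4492, 0.2221]
tcp_rot: [-0.002, 1.0, -0.0, -0.0]
contact_force: [1.2, 0.8, 0.5]
grip_width: 0.997
gripper_force: 0.0
```

Call:
{"method": "carry_out", "body": {
  "xyz": [
    [-1.5, -3.7, 0],
    [-3, -7.4, 0],
    [-4.5, -11.1, 0],
    [-6, -14.8, 0],
    [-7.5, -18.5, 0]
  ],
  "angular": [
    [0, 0, 0],
    [0, 0, 0],
    [0, 0, 0],
    [0, 0, 0],
    [0, 0, 0]
  ]
}}

```text
time: 0.93
ee_pos: [0.4279, 0.264, 0.2224]
tcp_rot: [0.0, 1.0, -0.0, -0.0]
contact_force: [0.5, -1.1, 0.7]
grip_width: 1.004
gripper_force: 0.0
```

Call:
{"method": "carry_out", "body": {
  "xyz": [
    [-0.5, -3.8, 0],
    [-1, -7.6, 0],
    [-1.5, -11.4, 0],
    [-2, -15.2, 0],
    [-2.5, -19, 0]
  ],
  "angular": [
    [0, 0, 0],
    [0, 0, 0],
    [0, 0, 0],
    [0, 0, 0],
    [0, 0, 0]
  ]
}}

```text
time: 1.35
ee_pos: [0.4522, 0.0741, 0.2224]
tcp_rot: [0.0, 1.0, 0.0, -0.0]
contact_force: [1.2, 0.9, 0.3]
grip_width: 0.996
gripper_force: 0.0
```

Call:
{"method": "carry_out", "body": {
  "xyz": [
    [0.3, -3.6, 0],
    [0.6, -7.2, 0],
    [1, -10.8, 0],
    [1.4, -14.4, 0],
    [1.8, -18, 0]
  ],
  "angular": [
    [0, 0, 0],
    [0, 0, 0],
    [0, 0, 0],
    [0, 0, 0],
    [0, 0, 0]
  ]
}}

```text
time: 1.77
ee_pos: [0.4337, -0.1055, 0.2224]
tcp_rot: [0.0, 1.0, 0.0, -0.0]
contact_force: [0.8, -0.0, -0.3]
grip_width: 0.999
gripper_force: 0.0
```

Run:
```python
from cell import r, viewer
from h import *
o=r.get_obs(); f=viewer.grab_frame("wrist"); cv2.imwrite("pics/w1.png",f["pixels"][:,:,::-1])
print(o["ee_pos"],f["camera_matrix"][0],f["k1"],f["tool_from_camera"].round(3))
for n,lo,hi,z in [("y",[20,120,80],[35,255,255],.026),("g",[45,100,60],[85,255,255],.022),("r",[0,150,80],[6,255,255],.038)]:
    try:
        c=blob(f,lo,hi,(0,0,560,420))[:,0]; w=cast(f,c,z,o).astype(np.float32); q=cv2.minAreaRect(w); print(n,np.round(q[0]+q[1],4),c.min(0),c.max(0))
    except Exception as e: print(n,e)
```

```text
[ 0.43367644 -0.1055168   0.22243845] [334.81907764   0.         290.45627449] -0.07865713615270213 [[ 0.    -0.958 -0.286  0.078]
 [ 1.     0.     0.     0.002]
 [-0.    -0.286  0.958 -0.163]
 [ 0.     0.     0.     1.   ]]
y [ 0.4063 -0.4007  0.0739  0.0795] [  0 127] [ 59 191]
g [ 0.4579 -0.0011  0.0487  0.0414] [361 184] [401 223]
r [ 0.5013 -0.0718  0.0045  0.0246] [308 245] [330 249]
```

View pics/w1.png

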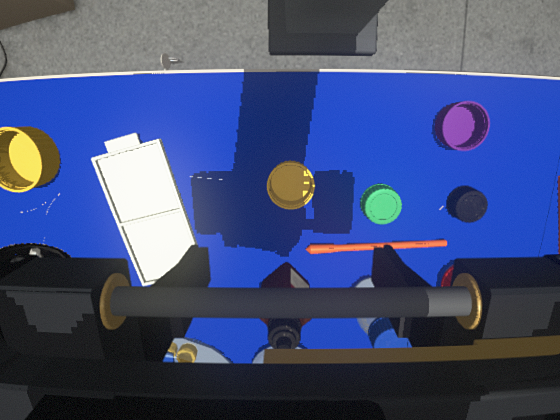

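The wrist view shows the ycap rim at px (291,185), the green cap at (382,204) and the white tray at (145,210). The dropper is partly hidden at (285,300). Green agrees with the top view; next, the ycap's exact position.

Run:
```python
from cell import r, viewer
from h import *
o=r.get_obs(); f=viewer.grab_frame("wrist")
c=blob(f,[15,100,40],[35,255,255],(255,150,325,220))[:,0]; q=cv2.minAreaRect(cast(f,c,.024,o).astype(np.float32)); print(np.round(q[0]+q[1],4),c.min(0),c.max(0))
c=blob(f,[0,0,130],[180,70,255],(85,125,200,290))[:,0]
h=cv2.convexHull(c); print(np.round(cast(f,cv2.approxPolyDP(h,6,True)[:,0],.009,o),3).tolist(), cv2.approxPolyDP(h,6,True)[:,0].tolist())
```

```text
[ 0.4353 -0.104   0.0511  0.0531] [275 162] [321 209]
[[0.378, -0.279], [0.385, -0.249], [0.514, -0.225], [0.567, -0.295], [0.407, -0.335], [0.387, -0.314]] [[142, 135], [168, 141], [199, 247], [150, 285], [99, 162], [113, 144]]
```

Call:
{"method": "carry_out", "body": {
  "xyz": [
    [-0.1, 0.1, 4],
    [-0.1, 0.1, 8],
    [-0.1, 0.1, 12],
    [-0.1, 0.1, 15],
    [-0.1, 0.1, 17]
  ],
  "angular": [
    [0, 0, 0],
    [0, 0, 0],
    [0, 0, 0],
    [0, 0, 0],
    [0, 0, 0]
  ]
}}

```text
time: 2.28
ee_pos: [0.4334, -0.1018, 0.0495]
tcp_rot: [0.0, 1.0, 0.0, -0.002]
contact_force: [-0.3, 0.2, 0.2]
grip_width: 0.999
gripper_force: 0.0
```

Call:
{"method": "carry_out", "body": {
  "xyz": [
    [0, 0, 1],
    [0, 0, 2],
    [0, 0, 3],
    [0, 0, 3.8],
    [0, 0, 4.2]
  ],
  "angular": [
    [0, 0, 0],
    [0, 0, 0],
    [0, 0, 0],
    [0, 0, 0],
    [0, 0, 0]
  ]
}}

```text
time: 2.7
ee_pos: [0.4358, -0.1027, 0.0102]
tcp_rot: [0.0, 1.0, 0.0, 0.0]
contact_force: [0.3, 0.4, 0.6]
grip_width: 0.999
gripper_force: 0.0
```

Call:
{"method": "carry_out", "body": {
  "xyz": [
    [0, 0, 0],
    [0, 0, 0],
    [0, 0, 0],
    [0, 0, 0],
    [0, 0, 0]
  ],
  "angular": [
    [0, 0, 0],
    [0, 0, 0],
    [0, 0, 0],
    [0, 0, 0],
    [0, 0, 0]
  ],
  "jaw": 4.0,
  "squeeze": 8
}}

```text
time: 3.12
ee_pos: [0.4359, -0.1029, 0.011]
tcp_rot: [0.0, 1.0, 0.0, 0.001]
contact_force: [0.6, -0.3, -0.3]
grip_width: 0.709
gripper_force: 0.0
```

Call:
{"method": "carry_out", "body": {
  "xyz": [
    [0, 0, 0],
    [0, 0, 0],
    [0, 0, 0],
    [0, 0, 0],
    [0, 0, 0]
  ],
  "angular": [
    [0, 0, 0],
    [0, 0, 0],
    [0, 0, 0],
    [0, 0, 0],
    [0, 0, 0]
  ]
}}

```text
time: 3.53
ee_pos: [0.4357, -0.1029, 0.0108]
tcp_rot: [0.0, 1.0, 0.0, 0.0]
contact_force: [-0.9, -0.1, 4.3]
grip_width: 0.59
gripper_force: 8.0
```

Call:
{"method": "carry_out", "body": {
  "xyz": [
    [0, 0, -1],
    [0, 0, -3],
    [0, 0, -6],
    [0, 0, -8],
    [0, 0, -8]
  ],
  "angular": [
    [0, 0, 0],
    [0, 0, 0],
    [0, 0, 0],
    [0, 0, 0],
    [0, 0, 0]
  ]
}}

```text
time: 3.95
ee_pos: [0.4381, -0.1034, 0.0943]
tcp_rot: [0.001, 1.0, -0.0, 0.004]
contact_force: [1.5, -0.2, 0.7]
grip_width: 0.59
gripper_force: 8.0
```

Call:
{"method": "carry_out", "body": {
  "xyz": [
    [0, -3, 0],
    [0, -7, 0],
    [0, -11, 0],
    [0, -15, 0],
    [0, -18.2, 0]
  ],
  "angular": [
    [0, 0, 0],
    [0, 0, 0],
    [0, 0, 0],
    [0, 0, 0],
    [0, 0, 0]
  ]
}}

```text
time: 4.37
ee_pos: [0.4345, -0.2878, 0.0904]
tcp_rot: [0.001, 1.0, -0.0, -0.0]
contact_force: [0.8, -0.3, 0.3]
grip_width: 0.591
gripper_force: 8.0
```

Call:
{"method": "carry_out", "body": {
  "xyz": [
    [0, 0, 2],
    [0, 0, 4.5],
    [0, 0, 6],
    [0, 0, 6.5],
    [0, 0, 6.5]
  ],
  "angular": [
    [0, 0, 0],
    [0, 0, 0],
    [0, 0, 0],
    [0, 0, 0],
    [0, 0, 0]
  ]
}}

```text
time: 4.78
ee_pos: [0.434, -0.2842, 0.0241]
tcp_rot: [0.0, 1.0, 0.001, -0.002]
contact_force: [0.2, -0.3, -0.4]
grip_width: 0.591
gripper_force: 8.0
```

Run:
```python
from cell import r, viewer
from h import *
o=r.get_obs(); f=viewer.grab_frame("wrist"); cv2.imwrite("pics/w2.png",f["pixels"][:,:,::-1]); print(o["ee_pos"])
```

```text
[ 0.43404791 -0.28415098  0.02405157]
```

View pics/w2.png

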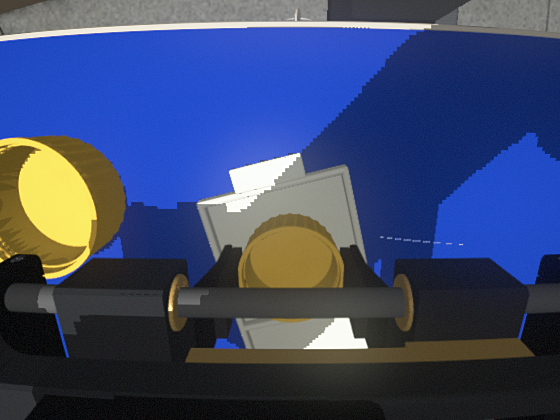

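The yellow cap sits centred over the near white compartment (cap at (290,268), divider at about row 325). Now lower and release.

Call:
{"method": "carry_out", "body": {
  "xyz": [
    [0, 0, 0.4],
    [0, 0, 0.7],
    [0, 0, 0.9],
    [0, 0, 1.0],
    [0, 0, 1.05]
  ],
  "angular": [
    [0, 0, 0],
    [0, 0, 0],
    [0, 0, 0],
    [0, 0, 0],
    [0, 0, 0]
  ]
}}

```text
time: 5.25
ee_pos: [0.4355, -0.2849, 0.0152]
tcp_rot: [0.0, 1.0, -0.0, 0.0]
contact_force: [0.6, -0.7, -0.1]
grip_width: 0.588
gripper_force: 8.0
```

Call:
{"method": "carry_out", "body": {
  "xyz": [
    [0, 0, 0],
    [0, 0, 0],
    [0, 0, 0],
    [0, 0, 0],
    [0, 0, 0]
  ],
  "angular": [
    [0, 0, 0],
    [0, 0, 0],
    [0, 0, 0],
    [0, 0, 0],
    [0, 0, 0]
  ]
}}

```text
time: 5.67
ee_pos: [0.4354, -0.2849, 0.0151]
tcp_rot: [0.0, 1.0, 0.0, 0.0]
contact_force: [0.0, 0.2, 0.5]
grip_width: 0.587
gripper_force: 8.0
```

Still about 1.5 mm up; ease down and open.

Call:
{"method": "carry_out", "body": {
  "xyz": [
    [0, 0, 0.05],
    [0, 0, 0.1],
    [0, 0, 0.15],
    [0, 0, 0.15],
    [0, 0, 0.15]
  ],
  "angular": [
    [0, 0, 0],
    [0, 0, 0],
    [0, 0, 0],
    [0, 0, 0],
    [0, 0, 0]
  ]
}}

```text
time: 6.08
ee_pos: [0.4354, -0.2849, 0.0138]
tcp_rot: [0.0, 1.0, 0.0, 0.0]
contact_force: [-1.1, 0.7, 3.4]
grip_width: 0.589
gripper_force: 8.0
```

Call:
{"method": "carry_out", "body": {
  "xyz": [
    [0, 0, 0],
    [0, 0, 0],
    [0, 0, 0],
    [0, 0, 0],
    [0, 0, 0]
  ],
  "angular": [
    [0, 0, 0],
    [0, 0, 0],
    [0, 0, 0],
    [0, 0, 0],
    [0, 0, 0]
  ],
  "jaw": 7.5
}}

```text
time: 6.5
ee_pos: [0.4353, -0.2848, 0.0133]
tcp_rot: [0.0, 1.0, 0.0, -0.0]
contact_force: [-0.8, -0.0, -0.5]
grip_width: 0.835
gripper_force: 0.0
```

Call:
{"method": "carry_out", "body": {
  "xyz": [
    [0, 0, 0],
    [0, 0, 0],
    [0, 0, -2],
    [0, 0, -6],
    [0, 0, -10]
  ],
  "angular": [
    [0, 0, 0],
    [0, 0, 0],
    [0, 0, 0],
    [0, 0, 0],
    [0, 0, 0]
  ]
}}

```text
time: 6.92
ee_pos: [0.434, -0.2843, 0.1135]
tcp_rot: [0.001, 1.0, 0.001, -0.002]
contact_force: [1.1, -0.6, -0.1]
grip_width: 0.858
gripper_force: 0.0
```

Call:
{"method": "carry_out", "body": {
  "xyz": [
    [-0.2, 3.5, -1],
    [-0.5, 7.5, -2],
    [-0.9, 11.5, -3],
    [-1.3, 15.5, -3],
    [-1.6, 19, -3]
  ],
  "angular": [
    [0, 0, 0],
    [0, 0, 0],
    [0, 0, 0],
    [0, 0, 0],
    [0, 0, 0]
  ],
  "jaw": 8.7
}}

```text
time: 7.33
ee_pos: [0.4519, -0.0924, 0.1444]
tcp_rot: [-0.0, 1.0, 0.0, 0.001]
contact_force: [-0.0, 1.0, -0.5]
grip_width: 0.994
gripper_force: 0.0
```

Call:
{"method": "carry_out", "body": {
  "xyz": [
    [-0.1, 3, 0],
    [-0.2, 6, 0],
    [-0.4, 8, 0],
    [-0.5, 9.3, 0],
    [-0.5, 9.3, 0]
  ],
  "angular": [
    [0, 0, 0],
    [0, 0, 0],
    [0, 0, 0],
    [0, 0, 0],
    [0, 0, 0]
  ]
}}

```text
time: 7.75
ee_pos: [0.4567, 0.0013, 0.1435]
tcp_rot: [-0.002, 1.0, 0.001, 0.0]
contact_force: [0.8, 0.7, -0.5]
grip_width: 1.004
gripper_force: 0.0
```

Run:
```python
from cell import r, viewer
from h import *
o=r.get_obs(); f=viewer.grab_frame("wrist"); cv2.imwrite("pics/w3.png",f["pixels"][:,:,::-1]); print(o["ee_pos"])
c=blob(f,[40,80,20],[90,255,255],(150,80,430,300))[:,0]; q=cv2.minAreaRect(cast(f,c,.022,o).astype(np.float32)); print(np.round(q[0]+q[1],4),c.min(0),c.max(0))
f=viewer.grab_frame("top")
c=blob(f,[20,120,80],[35,255,255],(325,205,385,260))[:,0]; print(cv2.minAreaRect(cast(f,c,.029).astype(np.float32)))
```

```text
[0.45671458 0.00128526 0.14353401]
[0.4578 0.0015 0.0467 0.0417] [265 177] [312 228]
((0.43449562788009644, -0.2822575271129608), (0.047714635729789734, 0.04777064174413681), 87.16685485839844)
```

Call:
{"method": "carry_out", "body": {
  "xyz": [
    [0, 0, 3.5],
    [0, 0, 7],
    [0, 0, 10],
    [0, 0, 12],
    [0, 0, 13]
  ],
  "angular": [
    [0, 0, 0],
    [0, 0, 0],
    [0, 0, 0],
    [0, 0, 0],
    [0, 0, 0]
  ]
}}

```text
time: 8.27
ee_pos: [0.4547, -0.0039, 0.0112]
tcp_rot: [0.002, 1.0, -0.001, -0.002]
contact_force: [-0.0, 0.3, -1.0]
grip_width: 1.003
gripper_force: 0.0
```

Call:
{"method": "carry_out", "body": {
  "xyz": [
    [0, 0, 0.2],
    [0, 0, 0.3],
    [0, 0, 0.3],
    [0, 0, 0.3],
    [0, 0, 0.3]
  ],
  "angular": [
    [0, 0, 0],
    [0, 0, 0],
    [0, 0, 0],
    [0, 0, 0],
    [0, 0, 0]
  ],
  "jaw": 3.4
}}

```text
time: 8.68
ee_pos: [0.4575, -0.0019, 0.0117]
tcp_rot: [0.0, 1.0, 0.0, 0.001]
contact_force: [0.1, -0.4, -0.2]
grip_width: 0.707
gripper_force: 0.0
```

Call:
{"method": "carry_out", "body": {
  "xyz": [
    [0, 0, 0],
    [0, 0, 0],
    [0, 0, 0],
    [0, 0, 0],
    [0, 0, 0]
  ],
  "angular": [
    [0, 0, 0],
    [0, 0, 0],
    [0, 0, 0],
    [0, 0, 0],
    [0, 0, 0]
  ]
}}

```text
time: 9.1
ee_pos: [0.4568, -0.0018, 0.0109]
tcp_rot: [0.0, 1.0, 0.0, 0.0]
contact_force: [-0.6, 0.2, 4.9]
grip_width: 0.495
gripper_force: 8.0
```

Call:
{"method": "carry_out", "body": {
  "xyz": [
    [0, 0, 0],
    [0, 0, 0],
    [0, 0, 0],
    [0, 0, 0],
    [0, 0, 0]
  ],
  "angular": [
    [0, 0, 0],
    [0, 0, 0],
    [0, 0, 0],
    [0, 0, 0],
    [0, 0, 0]
  ]
}}

```text
time: 9.52
ee_pos: [0.4569, -0.0018, 0.0109]
tcp_rot: [0.0, 1.0, 0.0, 0.0]
contact_force: [-0.9, 0.9, 5.1]
grip_width: 0.496
gripper_force: 8.0
```

Call:
{"method": "carry_out", "body": {
  "xyz": [
    [0, 0, -1],
    [0, 0, -3],
    [0, 0, -6],
    [0, 0, -9],
    [0, 0, -9]
  ],
  "angular": [
    [0, 0, 0],
    [0, 0, 0],
    [0, 0, 0],
    [0, 0, 0],
    [0, 0, 0]
  ]
}}

```text
time: 9.93
ee_pos: [0.46, -0.0019, 0.1054]
tcp_rot: [0.001, 1.0, 0.001, 0.005]
contact_force: [0.9, 0.2, 0.1]
grip_width: 0.489
gripper_force: 7.9
```

Call:
{"method": "carry_out", "body": {
  "xyz": [
    [0, 2, 0],
    [0, 5, 0],
    [0, 9, 0],
    [0, 13, 0],
    [0, 17, 0]
  ],
  "angular": [
    [0, 0, 0],
    [0, 0, 0],
    [0, 0, 0],
    [0, 0, 0],
    [0, 0, 0]
  ]
}}

```text
time: 10.35
ee_pos: [0.4562, 0.1695, 0.1006]
tcp_rot: [0.001, 1.0, -0.0, -0.0]
contact_force: [-0.0, 0.2, -0.5]
grip_width: 0.489
gripper_force: 7.9
```

Call:
{"method": "carry_out", "body": {
  "xyz": [
    [-0.1, 4, 0],
    [-0.2, 7, 0],
    [-0.2, 9, 0],
    [-0.2, 10.5, 0],
    [-0.2, 10.5, 0]
  ],
  "angular": [
    [0, 0, 0],
    [0, 0, 0],
    [0, 0, 0],
    [0, 0, 0],
    [0, 0, 0]
  ]
}}

```text
time: 10.77
ee_pos: [0.4581, 0.2766, 0.1003]
tcp_rot: [-0.002, 1.0, 0.001, -0.0]
contact_force: [-0.2, -0.0, -0.4]
grip_width: 0.494
gripper_force: 7.9
```

Run:
```python
from cell import r, viewer
from h import *
o=r.get_obs(); f=viewer.grab_frame("wrist"); cv2.imwrite("pics/w4.png",f["pixels"][:,:,::-1]); print(o["ee_pos"],o["grip_width"])
```

```text
[0.45809742 0.27660046 0.10032648] 0.4938984377115929
```

View pics/w4.png

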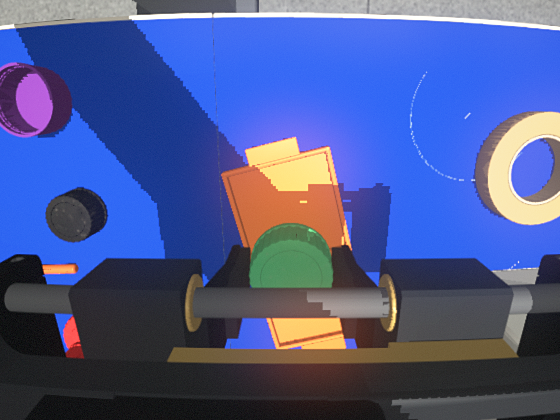

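The green cap is held level over the orange tray (cap at (290,265)); the tray's near corners are at (222,173) and (331,147). Check its place from these corners.

Run:
```python
from cell import r, viewer
from h import *
o=r.get_obs(); f=viewer.grab_frame("wrist")
w=cast(f,[[222,173],[331,147]],.009,o); print(w, o["ee_pos"]); a=w[0]; b=w[1]; e=(b-a)/np.linalg.norm(b-a); n=np.array([e[1],-e[0]])
n*=np.sign(n[0]); m=(a+b)/2; print(np.linalg.norm(b-a), np.arctan2(n[1],n[0])); print("near",m+n*.044,"far",m+n*.126)
```

```text
[[0.42681834 0.22282317]
 [0.40688229 0.30612893]] [0.45828463 0.27386077 0.10019299]
0.08565800810634519 0.2348941632431271
near [0.45964203 0.27471661] far [0.53939023 0.2938013 ]
```

Agrees. Down, in steps, and release.

Call:
{"method": "carry_out", "body": {
  "xyz": [
    [0, 0, 3],
    [0, 0, 5.5],
    [0, 0, 7],
    [0, 0, 7.8],
    [0, 0, 8.1]
  ],
  "angular": [
    [0, 0, 0],
    [0, 0, 0],
    [0, 0, 0],
    [0, 0, 0],
    [0, 0, 0]
  ]
}}

```text
time: 11.28
ee_pos: [0.4584, 0.2706, 0.0184]
tcp_rot: [0.002, 1.0, -0.001, -0.001]
contact_force: [-0.2, -0.1, 0.1]
grip_width: 0.492
gripper_force: 7.9
```

Call:
{"method": "carry_out", "body": {
  "xyz": [
    [0, 0, 0.15],
    [0, 0, 0.25],
    [0, 0, 0.35],
    [0, 0, 0.45],
    [0, 0, 0.5]
  ],
  "angular": [
    [0, 0, 0],
    [0, 0, 0],
    [0, 0, 0],
    [0, 0, 0],
    [0, 0, 0]
  ]
}}

```text
time: 11.7
ee_pos: [0.4591, 0.2733, 0.0151]
tcp_rot: [0.0, 1.0, 0.0, 0.0]
contact_force: [0.3, 0.5, 0.4]
grip_width: 0.494
gripper_force: 7.9
```

Call:
{"method": "carry_out", "body": {
  "xyz": [
    [0, 0, 0],
    [0, 0, 0],
    [0, 0, 0],
    [0, 0, 0],
    [0, 0, 0]
  ],
  "angular": [
    [0, 0, 0],
    [0, 0, 0],
    [0, 0, 0],
    [0, 0, 0],
    [0, 0, 0]
  ]
}}

```text
time: 12.12
ee_pos: [0.4588, 0.2732, 0.0146]
tcp_rot: [0.0, 1.0, 0.0, 0.0]
contact_force: [0.7, 0.4, -0.5]
grip_width: 0.492
gripper_force: 7.9
```

Call:
{"method": "carry_out", "body": {
  "xyz": [
    [0, 0, 0.05],
    [0, 0, 0.1],
    [0, 0, 0.1],
    [0, 0, 0.1],
    [0, 0, 0.1]
  ],
  "angular": [
    [0, 0, 0],
    [0, 0, 0],
    [0, 0, 0],
    [0, 0, 0],
    [0, 0, 0]
  ]
}}

```text
time: 12.53
ee_pos: [0.4589, 0.2731, 0.0139]
tcp_rot: [0.0, 1.0, 0.0, 0.0]
contact_force: [-1.6, -0.1, 5.3]
grip_width: 0.493
gripper_force: 8.0
```

Call:
{"method": "carry_out", "body": {
  "xyz": [
    [0, 0, 0],
    [0, 0, 0],
    [0, 0, 0],
    [0, 0, 0],
    [0, 0, 0]
  ],
  "angular": [
    [0, 0, 0],
    [0, 0, 0],
    [0, 0, 0],
    [0, 0, 0],
    [0, 0, 0]
  ],
  "jaw": 7.0
}}

```text
time: 12.95
ee_pos: [0.4587, 0.273, 0.0133]
tcp_rot: [0.0, 1.0, -0.0, -0.0]
contact_force: [0.7, 0.5, -0.0]
grip_width: 0.757
gripper_force: 0.0
```

Call:
{"method": "carry_out", "body": {
  "xyz": [
    [0, 0, 0],
    [0, 0, -1],
    [0, 0, -5],
    [0, 0, -9],
    [0, 0, -13]
  ],
  "angular": [
    [0, 0, 0],
    [0, 0, 0],
    [0, 0, 0],
    [0, 0, 0],
    [0, 0, 0]
  ]
}}

```text
time: 13.37
ee_pos: [0.4583, 0.2726, 0.1454]
tcp_rot: [0.001, 1.0, -0.0, -0.0]
contact_force: [0.8, 0.8, -0.0]
grip_width: 0.801
gripper_force: 0.0
```

Call:
{"method": "carry_out", "body": {
  "xyz": [
    [-2, -3.5, 0],
    [-4, -7, 0],
    [-6, -10.5, 0],
    [-8, -13.5, 0],
    [-10, -16.4, 0]
  ],
  "angular": [
    [0, 0, 0],
    [0, 0, 0],
    [0, 0, 0],
    [0, 0, 0],
    [0, 0, 0]
  ],
  "jaw": 6.0
}}

```text
time: 13.78
ee_pos: [0.5593, 0.1069, 0.1447]
tcp_rot: [0.001, 1.0, 0.0, 0.001]
contact_force: [1.0, 0.1, -0.4]
grip_width: 0.695
gripper_force: 0.0
```

Run:
```python
from cell import r, viewer
from h import *
o=r.get_obs(); f=viewer.grab_frame("wrist"); cv2.imwrite("pics/w5.png",f["pixels"][:,:,::-1]); print(o["ee_pos"])
f=viewer.grab_frame("top")
c=blob(f,[40,80,60],[90,255,255],(145,175,205,260))[:,0]; print(cv2.minAreaRect(cast(f,c,.025).astype(np.float32)))
```

```text
[0.55934652 0.1068601  0.14467658]
((0.46121934056282043, 0.2736547291278839), (0.03700902312994003, 0.036419473588466644), 88.24225616455078)
```

View pics/w5.png

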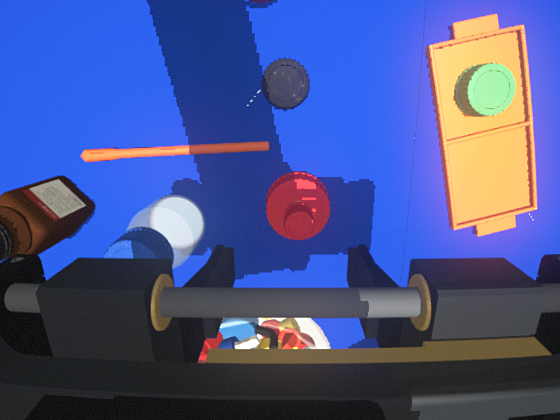

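The green cap sits in the near orange compartment, with the red bottle's top at (300,219) and collar around (298,205). The dropper is at the left edge. Now cast these points.

Run:
```python
from cell import r, viewer
from h import *
o=r.get_obs(); f=viewer.grab_frame("wrist"); print(o["ee_pos"])
print(cast(f,[[300,219]],.077,o), )
c=blob(f,[0,100,30],[12,255,255],(255,165,345,243))[:,0];q=cv2.minAreaRect(cast(f,c,.038,o).astype(np.float32)); print(q,c.min(0),c.max(0))
```

```text
[0.56191742 0.10171475 0.14480188]
[[0.5603105  0.11027909]]Traceback (most recent call last):
  File "<stdin>", line 5, in <module>
  File "h.py", line 22, in blob
    return big(m*w)
  File "h.py", line 17, in big
    return max(cs,key=cv2.contourArea)
ValueError: max() iterable argument is empty
```

Call:
{"method": "carry_out", "body": {
  "xyz": [
    [0, 0, 0],
    [0, 0, 0],
    [0, 0, 0],
    [0, 0, 0],
    [0, 0, 0]
  ],
  "angular": [
    [0, 0, 0],
    [0, 0, 0],
    [0, 0, 0],
    [0, 0, 0],
    [0, 0, 0]
  ]
}}

```text
time: 14.35
ee_pos: [0.5582, 0.1101, 0.1436]
tcp_rot: [-0.001, 1.0, 0.0, -0.0]
contact_force: [0.8, 0.1, -0.4]
grip_width: 0.686
gripper_force: 0.0
```

Run:
```python
from cell import r, viewer
from h import *
o=r.get_obs(); f=viewer.grab_frame("wrist"); print(o["ee_pos"])
h=cv2.cvtColor(f["pixels"],cv2.COLOR_RGB2HSV); red=((h[...,0]<12)|(h[...,0]>168))&(h[...,1]>100)&(h[...,2]>30)
w=np.zeros_like(red); w[150:245,245:355]=1; c=big(red&w)[:,0]; print(c.min(0),c.max(0)); q=cv2.minAreaRect(cast(f,c,.038,o).astype(np.float32)); print(q)
g=f["pixels"][150:260,230:370]; cv2.imwrite("pics/w6.png",cv2.resize(g,None,fx=5,fy=5)[:,:,::-1])
```

```text
[0.55820232 0.11012643 0.1435842 ]
[262 174] [326 241]
((0.5594724416732788, 0.11495614796876907), (0.05847232788801193, 0.053735725581645966), 0.04242277145385742)
```

View pics/w6.png

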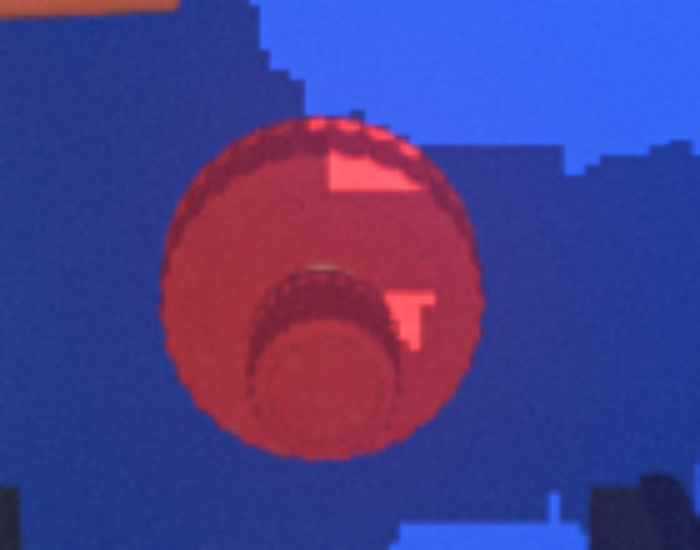

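Red top centre at px (295,228) in the full picture, giving about y=0.114, x≈0.558.

Run:
```python
from cell import r, viewer
from h import *
o=r.get_obs(); f=viewer.grab_frame("wrist"); print(o["ee_pos"],cast(f,[[295,228]],.077,o))
```

```text
[0.5583247  0.1098407  0.14356607] [[0.56287147 0.11499631]]
```

Call:
{"method": "carry_out", "body": {
  "xyz": [
    [-0.3, 0.45, 2.5],
    [-0.3, 0.45, 5],
    [-0.3, 0.45, 7],
    [-0.3, 0.45, 8.5],
    [-0.3, 0.45, 9.3]
  ],
  "angular": [
    [0, 0, 0],
    [0, 0, 0],
    [0, 0, 0],
    [0, 0, 0],
    [0, 0, 0]
  ]
}}

```text
time: 14.87
ee_pos: [0.5603, 0.1135, 0.0485]
tcp_rot: [0.0, 1.0, -0.0, -0.002]
contact_force: [-0.3, -0.3, 0.2]
grip_width: 0.691
gripper_force: 0.0
```

Call:
{"method": "carry_out", "body": {
  "xyz": [
    [0, 0, 0],
    [0, 0, 0],
    [0, 0, 0],
    [0, 0, 0],
    [0, 0, 0]
  ],
  "angular": [
    [0, 0, 0],
    [0, 0, 0],
    [0, 0, 0],
    [0, 0, 0],
    [0, 0, 0]
  ],
  "jaw": 1.5,
  "squeeze": 12
}}

```text
time: 15.28
ee_pos: [0.5624, 0.1137, 0.0516]
tcp_rot: [0.0, 1.0, 0.0, 0.001]
contact_force: [-0.6, 0.3, -0.6]
grip_width: 0.395
gripper_force: 0.0
```

Call:
{"method": "carry_out", "body": {
  "xyz": [
    [0, 0, 0],
    [0, 0, 0],
    [0, 0, 0],
    [0, 0, 0],
    [0, 0, 0]
  ],
  "angular": [
    [0, 0, 0],
    [0, 0, 0],
    [0, 0, 0],
    [0, 0, 0],
    [0, 0, 0]
  ]
}}

```text
time: 15.7
ee_pos: [0.5621, 0.1135, 0.051]
tcp_rot: [0.0, 1.0, 0.0, 0.0]
contact_force: [-0.6, -0.3, 3.1]
grip_width: 0.268
gripper_force: 12.0
```

Call:
{"method": "carry_out", "body": {
  "xyz": [
    [0, 0, 0],
    [0, 0, 0],
    [0, 0, 0],
    [0, 0, 0],
    [0, 0, 0]
  ],
  "angular": [
    [0, 0, 0],
    [0, 0, 0],
    [0, 0, 0],
    [0, 0, 0],
    [0, 0, 0]
  ]
}}

```text
time: 16.12
ee_pos: [0.5621, 0.1135, 0.051]
tcp_rot: [0.0, 1.0, 0.0, 0.0]
contact_force: [-0.9, -0.9, 5.3]
grip_width: 0.267
gripper_force: 12.0
```

Call:
{"method": "carry_out", "body": {
  "xyz": [
    [0, 0, -0.5],
    [0, 0, -1.5],
    [0, 0, -3.5],
    [0, 0, -5.5],
    [0, 0, -7]
  ],
  "angular": [
    [0, 0, 0],
    [0, 0, 0],
    [0, 0, 0],
    [0, 0, 0],
    [0, 0, 0]
  ]
}}

```text
time: 16.53
ee_pos: [0.5618, 0.1136, 0.1222]
tcp_rot: [0.0, 1.0, 0.0, 0.0]
contact_force: [0.8, 0.9, -0.8]
grip_width: 0.264
gripper_force: 12.0
```

Run:
```python
from cell import r, viewer
from h import *
import pickle
o=r.get_obs(); print(o["joint_pos"].round(3),o["ee_pos"],o["grip_width"])
d=pickle.load(open("f0.pkl","rb"))
print(cast(d["top"],[[135,115],[133,212],[131,120]],0.),cast(d["top"],[[135,115],[133,212]],.15))
print(cast(d["scene"],[[208,112],[221,115],[305,95],[303,70],[215,72]],0.))
```

```text
[-0.447  0.415  0.225  1.893 -0.121  0.846  1.41 ] [0.56184117 0.1135926  0.12218061] 0.2641819004141036
[[0.8268604  0.40753685]
 [0.51361076 0.4106162 ]
 [0.81089234 0.42052338]] [[0.77601953 0.35393273]
 [0.49796885 0.35666607]]
[[0.47681295 0.48402161]
 [0.50906255 0.44979296]
 [0.8061555  0.43217193]
 [0.8780019  0.58144431]
 [0.5815733  0.71215693]]
```

Call:
{"method": "carry_out", "body": {
  "xyz": [
    [0, 0, 0],
    [0, 0, 0],
    [0, 0, 0],
    [0, 0, 0],
    [0, 0, 0]
  ],
  "angular": [
    [0, 0, -0.12],
    [0, 0, -0.24],
    [0, 0, -0.36],
    [0, 0, -0.48],
    [0, 0, -0.6]
  ]
}}

```text
time: 16.95
ee_pos: [0.5613, 0.1135, 0.1209]
tcp_rot: [-0.298, 0.955, -0.0, -0.0]
contact_force: [0.4, -0.4, -1.6]
grip_width: 0.267
gripper_force: 12.0
```

Call:
{"method": "carry_out", "body": {
  "xyz": [
    [0, 0, 0],
    [0, 0, 0],
    [0, 0, 0],
    [0, 0, 0],
    [0, 0, 0]
  ],
  "angular": [
    [0, 0, -0.12],
    [0, 0, -0.24],
    [0, 0, -0.36],
    [0, 0, -0.48],
    [0, 0, -0.6]
  ]
}}

```text
time: 17.37
ee_pos: [0.5613, 0.1134, 0.1208]
tcp_rot: [-0.567, 0.824, -0.0, -0.0]
contact_force: [0.2, -0.2, -1.0]
grip_width: 0.268
gripper_force: 12.0
```

Call:
{"method": "carry_out", "body": {
  "xyz": [
    [0, 0, 0],
    [0, 0, 0],
    [0, 0, 0],
    [0, 0, 0],
    [0, 0, 0]
  ],
  "angular": [
    [0, 0, -0.04],
    [0, 0, -0.04],
    [0, 0, -0.04],
    [0, 0, -0.04],
    [0, 0, -0.04]
  ]
}}

```text
time: 17.78
ee_pos: [0.5616, 0.1135, 0.1206]
tcp_rot: [-0.58, 0.814, -0.0, -0.0]
contact_force: [0.5, -0.7, -1.0]
grip_width: 0.267
gripper_force: 12.0
```

Call:
{"method": "carry_out", "body": {
  "xyz": [
    [-2.5, 1.2, 0],
    [-6, 3, 0],
    [-9.5, 4.8, 0],
    [-13, 6.5, 0],
    [-16, 7.9, 0]
  ],
  "angular": [
    [0, 0, 0],
    [0, 0, 0],
    [0, 0, 0],
    [0, 0, 0],
    [0, 0, 0]
  ]
}}

```text
time: 18.2
ee_pos: [0.538, 0.2937, 0.1207]
tcp_rot: [-0.581, 0.814, 0.0, 0.0]
contact_force: [0.4, 1.5, -1.1]
grip_width: 0.27
gripper_force: 12.0
```

Call:
{"method": "carry_out", "body": {
  "xyz": [
    [0, 0, 0],
    [0, 0, 0],
    [0, 0, 0],
    [0, 0, 0],
    [0, 0, 0]
  ],
  "angular": [
    [0, 0, 0],
    [0, 0, 0],
    [0, 0, 0],
    [0, 0, 0],
    [0, 0, 0]
  ]
}}

```text
time: 18.62
ee_pos: [0.5397, 0.2886, 0.1205]
tcp_rot: [-0.58, 0.815, -0.0, -0.0]
contact_force: [0.0, -0.6, -0.6]
grip_width: 0.268
gripper_force: 12.0
```

Run:
```python
from cell import r, viewer
from h import *
o=r.get_obs(); f=viewer.grab_frame("wrist"); cv2.imwrite("pics/w7.png",f["pixels"][:,:,::-1]); print(o["ee_pos"],o["tcp_rot"],o["joint_pos"])
```

```text
[0.5396593  0.28858202 0.12052682] [-5.79556327e-01  8.14932058e-01 -4.01417610e-04 -2.09607466e-04] [-0.48946043  0.47184089 -0.09516151  1.78669648  0.05684512  0.88606478
  2.19689548]
```

View pics/w7.png

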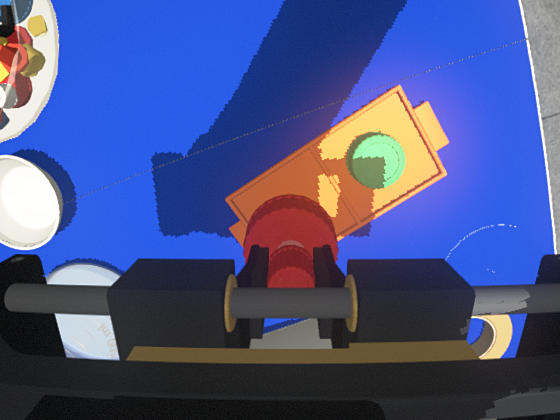

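The red bottle is held upright over the far orange compartment (far corner at (226,195), divider at about (317,148)-(360,235)). Lower it.

Call:
{"method": "carry_out", "body": {
  "xyz": [
    [-0.2, 0.1, 1.5],
    [-0.3, 0.1, 3.5],
    [-0.3, 0.1, 5],
    [-0.3, 0.1, 5.6],
    [-0.3, 0.1, 5.8]
  ],
  "angular": [
    [0, 0, 0],
    [0, 0, 0],
    [0, 0, 0],
    [0, 0, 0],
    [0, 0, 0]
  ]
}}

```text
time: 19.08
ee_pos: [0.5386, 0.2924, 0.0613]
tcp_rot: [-0.58, 0.815, 0.0, -0.001]
contact_force: [0.2, 0.4, -0.3]
grip_width: 0.267
gripper_force: 12.0
```

Call:
{"method": "carry_out", "body": {
  "xyz": [
    [0, 0, 0.1],
    [0, 0, 0.25],
    [0, 0, 0.4],
    [0, 0, 0.5],
    [0, 0, 0.6]
  ],
  "angular": [
    [0, 0, 0],
    [0, 0, 0],
    [0, 0, 0],
    [0, 0, 0],
    [0, 0, 0]
  ]
}}

```text
time: 19.5
ee_pos: [0.5394, 0.2938, 0.057]
tcp_rot: [-0.581, 0.814, -0.0, 0.001]
contact_force: [0.1, -0.6, -0.7]
grip_width: 0.264
gripper_force: 12.0
```

Call:
{"method": "carry_out", "body": {
  "xyz": [
    [0, 0, 0.1],
    [0, 0, 0.2],
    [0, 0, 0.25],
    [0, 0, 0.25],
    [0, 0, 0.25]
  ],
  "angular": [
    [0, 0, 0],
    [0, 0, 0],
    [0, 0, 0],
    [0, 0, 0],
    [0, 0, 0]
  ]
}}

```text
time: 19.92
ee_pos: [0.5391, 0.2938, 0.0541]
tcp_rot: [-0.581, 0.814, 0.0, 0.0]
contact_force: [0.1, -1.0, -0.3]
grip_width: 0.261
gripper_force: 12.0
```

Call:
{"method": "carry_out", "body": {
  "xyz": [
    [0, 0, 0.1],
    [0, 0, 0.1],
    [0, 0, 0.1],
    [0, 0, 0.1],
    [0, 0, 0.1]
  ],
  "angular": [
    [0, 0, 0],
    [0, 0, 0],
    [0, 0, 0],
    [0, 0, 0],
    [0, 0, 0]
  ]
}}

```text
time: 20.33
ee_pos: [0.5394, 0.2938, 0.054]
tcp_rot: [-0.581, 0.814, -0.0, 0.0]
contact_force: [-1.0, -1.0, 4.7]
grip_width: 0.267
gripper_force: 12.0
```

Call:
{"method": "carry_out", "body": {
  "xyz": [
    [0, 0, 0],
    [0, 0, 0],
    [0, 0, 0],
    [0, 0, 0],
    [0, 0, 0]
  ],
  "angular": [
    [0, 0, 0],
    [0, 0, 0],
    [0, 0, 0],
    [0, 0, 0],
    [0, 0, 0]
  ],
  "jaw": 5.0
}}

```text
time: 20.75
ee_pos: [0.539, 0.2937, 0.0528]
tcp_rot: [-0.581, 0.814, 0.0, -0.0]
contact_force: [0.8, 0.1, -0.2]
grip_width: 0.539
gripper_force: 0.0
```

Call:
{"method": "carry_out", "body": {
  "xyz": [
    [0, 0, 0],
    [0, 0, -1],
    [0, 0, -5],
    [0, 0, -9],
    [0, 0, -13]
  ],
  "angular": [
    [0, 0, 0],
    [0, 0, 0],
    [0, 0, 0],
    [0, 0, 0],
    [0, 0, 0]
  ]
}}

```text
time: 21.17
ee_pos: [0.5387, 0.2934, 0.1849]
tcp_rot: [-0.581, 0.814, 0.0, -0.0]
contact_force: [0.3, 0.6, 0.3]
grip_width: 0.576
gripper_force: 0.0
```

Call:
{"method": "carry_out", "body": {
  "xyz": [
    [3.7, -1.4, 0],
    [7.5, -2.8, 0],
    [11.2, -4.2, 0],
    [15, -5.6, 0],
    [18.7, -7, 0]
  ],
  "angular": [
    [0, 0, 0.12],
    [0, 0, 0.24],
    [0, 0, 0.36],
    [0, 0, 0.48],
    [0, 0, 0.6]
  ]
}}

```text
time: 21.58
ee_pos: [0.5442, 0.0922, 0.1841]
tcp_rot: [-0.311, 0.95, 0.0, 0.001]
contact_force: [0.9, 1.1, -0.6]
grip_width: 0.576
gripper_force: 0.0
```

Call:
{"method": "carry_out", "body": {
  "xyz": [
    [2.2, -3.2, 0],
    [4.3, -6.5, 0],
    [6.5, -9.7, 0],
    [8.6, -13, 0],
    [10.8, -16.2, 0]
  ],
  "angular": [
    [0, 0, 0.12],
    [0, 0, 0.24],
    [0, 0, 0.36],
    [0, 0, 0.48],
    [0, 0, 0.6]
  ]
}}

```text
time: 22.0
ee_pos: [0.5544, -0.1021, 0.1841]
tcp_rot: [-0.017, 1.0, 0.0, 0.001]
contact_force: [0.5, -0.1, -0.2]
grip_width: 0.575
gripper_force: 0.0
```

Call:
{"method": "carry_out", "body": {
  "xyz": [
    [0, 0, 0],
    [0, 0, 0],
    [0, 0, 0],
    [0, 0, 0],
    [0, 0, 0]
  ],
  "angular": [
    [0, 0, 0.04],
    [0, 0, 0.04],
    [0, 0, 0.04],
    [0, 0, 0.04],
    [0, 0, 0.04]
  ],
  "jaw": 6.5
}}

```text
time: 22.42
ee_pos: [0.5545, -0.0985, 0.1831]
tcp_rot: [-0.001, 1.0, 0.0, 0.0]
contact_force: [-0.3, 0.6, -0.4]
grip_width: 0.74
gripper_force: 0.0
```

Run:
```python
from cell import r, viewer
from h import *
o=r.get_obs(); f=viewer.grab_frame("wrist"); print(o["ee_pos"],o["tcp_rot"])
t=viewer.grab_frame("top")["pixels"][165:255,145:325]
a=cv2.resize(t,(560,280)); cv2.imwrite("pics/w8.png",np.vstack([f["pixels"][100:],a])[:,:,::-1])
```

```text
[ 0.55453654 -0.09852077  0.18314442] [-1.43913142e-03  9.99998851e-01  4.73072345e-04  6.26518716e-05]
```

View pics/w8.png

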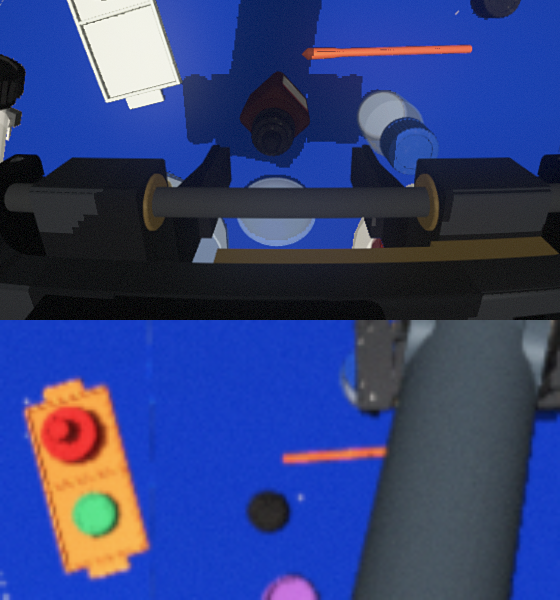

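The orange tray has both the red bottle and the green cap standing in it. In the wrist view the dropper's teat is at about (268,244), collar about (272,232), full-picture pixels.

Run:
```python
from cell import r, viewer
from h import *
o=r.get_obs(); f=viewer.grab_frame("wrist"); print(o["ee_pos"],cast(f,[[268,244]],.132,o),cast(f,[[272,232]],.11,o))
g=f["pixels"][160:265,215:330]; cv2.imwrite("pics/w9.png",cv2.convertScaleAbs(cv2.resize(g,None,fx=5,fy=5),alpha=2.2)[:,:,::-1])
```

```text
[ 0.55448537 -0.09898413  0.18306948] [[ 0.56520746 -0.11259878]] [[ 0.56460896 -0.11096761]]
```

View pics/w9.png

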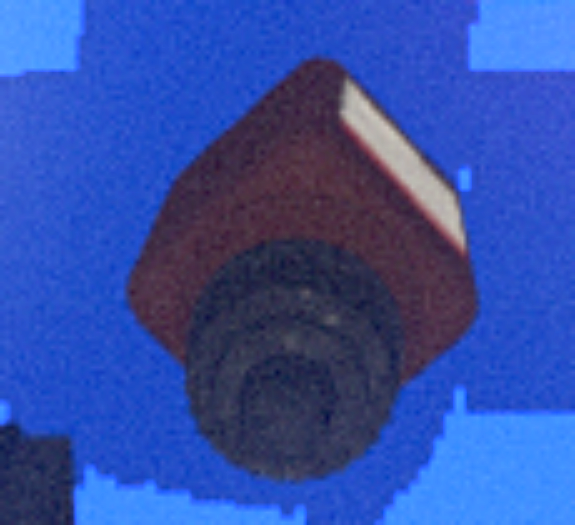

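The enlarged view puts the collar centre at about (274,235) and the tip at (272,239), so the dropper is at about (0.562,-0.110), with its square turned 45°.

Call:
{"method": "carry_out", "body": {
  "xyz": [
    [-0.4, -0.6, 0],
    [-0.75, -1.15, 0.5],
    [-0.75, -1.15, 2],
    [-0.75, -1.15, 3.5],
    [-0.75, -1.15, 4.5]
  ],
  "angular": [
    [0, 0, 0],
    [0, 0, 0],
    [0, 0, 0],
    [0, 0, 0],
    [0, 0, 0]
  ]
}}

```text
time: 22.98
ee_pos: [0.5615, -0.1126, 0.1364]
tcp_rot: [0.001, 1.0, -0.0, -0.001]
contact_force: [0.1, -0.4, 0.3]
grip_width: 0.745
gripper_force: 0.0
```

Call:
{"method": "carry_out", "body": {
  "xyz": [
    [0, 0, 1],
    [0, 0, 2],
    [0, 0, 3],
    [0, 0, 3.8],
    [0, 0, 4.1]
  ],
  "angular": [
    [0, 0, 0],
    [0, 0, 0],
    [0, 0, 0],
    [0, 0, 0],
    [0, 0, 0]
  ]
}}

```text
time: 23.4
ee_pos: [0.5612, -0.1117, 0.0955]
tcp_rot: [0.0, 1.0, 0.0, -0.001]
contact_force: [-0.2, -0.2, -0.2]
grip_width: 0.748
gripper_force: 0.0
```

Call:
{"method": "carry_out", "body": {
  "xyz": [
    [0, 0, 0],
    [0, 0, 0],
    [0, 0, 0],
    [0, 0, 0],
    [0, 0, 0]
  ],
  "angular": [
    [0, 0, 0],
    [0, 0, 0],
    [0, 0, 0],
    [0, 0, 0],
    [0, 0, 0]
  ],
  "jaw": 2.2,
  "squeeze": 20
}}

```text
time: 23.82
ee_pos: [0.5622, -0.1119, 0.0975]
tcp_rot: [0.0, 1.0, 0.0, 0.001]
contact_force: [-0.4, -1.3, 0.2]
grip_width: 0.454
gripper_force: 0.0
```

Call:
{"method": "carry_out", "body": {
  "xyz": [
    [0, 0, 0],
    [0, 0, 0],
    [0, 0, 0],
    [0, 0, 0],
    [0, 0, 0]
  ],
  "angular": [
    [0, 0, 0],
    [0, 0, 0],
    [0, 0, 0],
    [0, 0, 0],
    [0, 0, 0]
  ]
}}

```text
time: 24.23
ee_pos: [0.5621, -0.1121, 0.0974]
tcp_rot: [0.0, 1.0, -0.0, 0.0]
contact_force: [-1.0, -0.2, 3.0]
grip_width: 0.375
gripper_force: 20.4
```

Call:
{"method": "carry_out", "body": {
  "xyz": [
    [0, 0, 0],
    [0, 0, 0],
    [0, 0, 0],
    [0, 0, 0],
    [0, 0, 0]
  ],
  "angular": [
    [0, 0, 0],
    [0, 0, 0],
    [0, 0, 0],
    [0, 0, 0],
    [0, 0, 0]
  ]
}}

```text
time: 24.65
ee_pos: [0.5621, -0.112, 0.0973]
tcp_rot: [0.0, 1.0, -0.0, 0.0]
contact_force: [-0.6, -1.6, 5.3]
grip_width: 0.377
gripper_force: 20.5
```

Call:
{"method": "carry_out", "body": {
  "xyz": [
    [0, 0, -0.5],
    [0, 0, -1.5],
    [0, 0, -3],
    [0, 0, -4.5],
    [0, 0, -5.5]
  ],
  "angular": [
    [0, 0, 0],
    [0, 0, 0],
    [0, 0, 0],
    [0, 0, 0],
    [0, 0, 0]
  ]
}}

```text
time: 25.07
ee_pos: [0.5619, -0.1117, 0.1533]
tcp_rot: [0.0, 1.0, 0.0, 0.0]
contact_force: [-0.9, 0.3, -1.4]
grip_width: 0.378
gripper_force: 20.4
```

Call:
{"method": "carry_out", "body": {
  "xyz": [
    [0.6, -2, 0],
    [1.6, -5, 0],
    [2.7, -9, 0],
    [3.8, -12.5, 0],
    [4.6, -15.3, 0]
  ],
  "angular": [
    [0, 0, 0.1],
    [0, 0, 0.21],
    [0, 0, 0.32],
    [0, 0, 0.43],
    [0, 0, 0.54]
  ]
}}

```text
time: 25.48
ee_pos: [0.5139, -0.2677, 0.1524]
tcp_rot: [0.271, 0.963, -0.0, -0.0]
contact_force: [0.5, -0.0, -1.6]
grip_width: 0.376
gripper_force: 20.4
```

Call:
{"method": "carry_out", "body": {
  "xyz": [
    [0, 0, 0],
    [0, 0, 0],
    [0, 0, 0],
    [0, 0, 0],
    [0, 0, 0]
  ],
  "angular": [
    [0, 0, 0],
    [0, 0, 0],
    [0, 0, 0],
    [0, 0, 0],
    [0, 0, 0]
  ]
}}

```text
time: 25.9
ee_pos: [0.5164, -0.263, 0.1518]
tcp_rot: [0.266, 0.964, 0.001, -0.0]
contact_force: [0.3, -0.7, -2.1]
grip_width: 0.373
gripper_force: 20.4
```

Run:
```python
from cell import r, viewer
from h import *
o=r.get_obs(); f=viewer.grab_frame("wrist"); cv2.imwrite("pics/w10.png",cv2.convertScaleAbs(f["pixels"],alpha=1.4)[:,:,::-1]); print(o["ee_pos"],o["tcp_rot"],o["grip_width"],o["joint_pos"].round(2))
```

```text
[ 0.51639531 -0.2630184   0.15182387] [ 2.65575492e-01  9.64089917e-01  5.07591103e-04 -1.79513457e-04] 0.373321906261476 [ 0.06  0.41  0.44  1.86 -0.21  0.92  1.63]
```

View pics/w10.png

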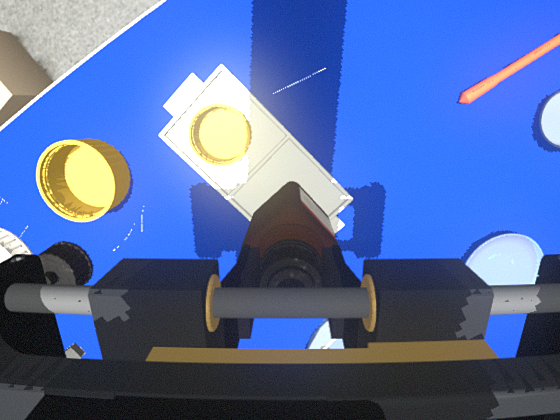

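The dropper is held upright and square with the white tray; tray corners at (162,134), (222,66) and (352,200). The yellow cap is seated in the near compartment.

Run:
```python
from cell import r, viewer
from h import *
o=r.get_obs(); f=viewer.grab_frame("wrist")
a,b,c=cast(f,[[162,134],[222,66],[352,200]],.009,o); print(a,b,c,np.linalg.norm(a-b),np.linalg.norm(b-c),o["ee_pos"])
ctr=(a+c)/2; x=(c-b)/np.linalg.norm(c-b); print("far",ctr+.041*x)
```

```text
[ 0.40673682 -0.33130364] [ 0.38711167 -0.25245846] [ 0.5496852  -0.21292679] 0.08125089426655757 0.16731080708612572 [ 0.51631259 -0.26326728  0.15189988]
far [ 0.51805013 -0.26242787]
```

Call:
{"method": "carry_out", "body": {
  "xyz": [
    [0, 0, 1],
    [0, 0, 2.2],
    [0, 0, 3.4],
    [0, 0, 4.2],
    [0, 0, 4.5]
  ],
  "angular": [
    [0, 0, 0],
    [0, 0, 0],
    [0, 0, 0],
    [0, 0, 0],
    [0, 0, 0]
  ]
}}

```text
time: 26.42
ee_pos: [0.5143, -0.2641, 0.1045]
tcp_rot: [0.267, 0.964, 0.0, -0.002]
contact_force: [0.2, -0.3, -1.3]
grip_width: 0.375
gripper_force: 20.4
```

Call:
{"method": "carry_out", "body": {
  "xyz": [
    [0, 0, 0.1],
    [0, 0, 0.2],
    [0, 0, 0.3],
    [0, 0, 0.4],
    [0, 0, 0.45]
  ],
  "angular": [
    [0, 0, 0],
    [0, 0, 0],
    [0, 0, 0],
    [0, 0, 0],
    [0, 0, 0]
  ]
}}

```text
time: 26.83
ee_pos: [0.516, -0.265, 0.1028]
tcp_rot: [0.267, 0.964, 0.0, 0.0]
contact_force: [0.0, 0.3, -2.1]
grip_width: 0.37
gripper_force: 20.4
```

Call:
{"method": "carry_out", "body": {
  "xyz": [
    [0, 0, 0.05],
    [0, 0, 0.1],
    [0, 0, 0.15],
    [0, 0, 0.15],
    [0, 0, 0.15]
  ],
  "angular": [
    [0, 0, 0],
    [0, 0, 0],
    [0, 0, 0],
    [0, 0, 0],
    [0, 0, 0]
  ]
}}

```text
time: 27.25
ee_pos: [0.5157, -0.2648, 0.101]
tcp_rot: [0.267, 0.964, 0.0, 0.0]
contact_force: [0.1, -0.3, -2.2]
grip_width: 0.377
gripper_force: 20.4
```

Call:
{"method": "carry_out", "body": {
  "xyz": [
    [0, 0, 0.05],
    [0, 0, 0.1],
    [0, 0, 0.1],
    [0, 0, 0.1],
    [0, 0, 0.1]
  ],
  "angular": [
    [0, 0, 0],
    [0, 0, 0],
    [0, 0, 0],
    [0, 0, 0],
    [0, 0, 0]
  ]
}}

```text
time: 27.67
ee_pos: [0.5159, -0.265, 0.1004]
tcp_rot: [0.267, 0.964, 0.0, 0.0]
contact_force: [-1.0, 0.2, 3.0]
grip_width: 0.377
gripper_force: 20.4
```

Touching the floor; release and rise.

Call:
{"method": "carry_out", "body": {
  "xyz": [
    [0, 0, 0],
    [0, 0, 0],
    [0, 0, 0],
    [0, 0, 0],
    [0, 0, 0]
  ],
  "angular": [
    [0, 0, 0],
    [0, 0, 0],
    [0, 0, 0],
    [0, 0, 0],
    [0, 0, 0]
  ],
  "jaw": 6.0
}}

```text
time: 28.08
ee_pos: [0.5157, -0.2648, 0.0998]
tcp_rot: [0.267, 0.964, 0.0, -0.0]
contact_force: [-0.3, -0.6, 0.4]
grip_width: 0.648
gripper_force: 0.0
```

Call:
{"method": "carry_out", "body": {
  "xyz": [
    [0, 0, 0],
    [0, 0, -1],
    [0, 0, -4],
    [0, 0, -8],
    [0, 0, -12]
  ],
  "angular": [
    [0, 0, 0],
    [0, 0, 0],
    [0, 0, 0],
    [0, 0, 0],
    [0, 0, 0]
  ]
}}

```text
time: 28.5
ee_pos: [0.5149, -0.2647, 0.2214]
tcp_rot: [0.267, 0.964, -0.0, -0.001]
contact_force: [1.4, -0.5, 0.9]
grip_width: 0.689
gripper_force: 0.0
```

Call:
{"method": "carry_out", "body": {
  "xyz": [
    [0, 3, 0],
    [0, 6, 0],
    [0, 10, 0],
    [0, 13, 0],
    [0, 16, 0]
  ],
  "angular": [
    [0, 0, 0],
    [0, 0, 0],
    [0, 0, 0],
    [0, 0, 0],
    [0, 0, 0]
  ]
}}

```text
time: 28.92
ee_pos: [0.5989, -0.1257, 0.221]
tcp_rot: [0.267, 0.964, 0.0, 0.0]
contact_force: [1.3, -0.0, -0.3]
grip_width: 0.685
gripper_force: 0.0
```

Run:
```python
from cell import r, viewer
from h import *
s=viewer.grab_frame("scene")["pixels"][110:350,170:400]; t=viewer.grab_frame("top")["pixels"][165:255,145:385]
cv2.imwrite("pics/end.png",np.vstack([cv2.resize(s,(374,390)).copy() if 0 else cv2.copyMakeBorder(cv2.resize(s,(374,390)),0,0,0,146,cv2.BORDER_CONSTANT),cv2.resize(t,(520,195))])[:,:,::-1])
```

```text
(no output)
```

View pics/end.png

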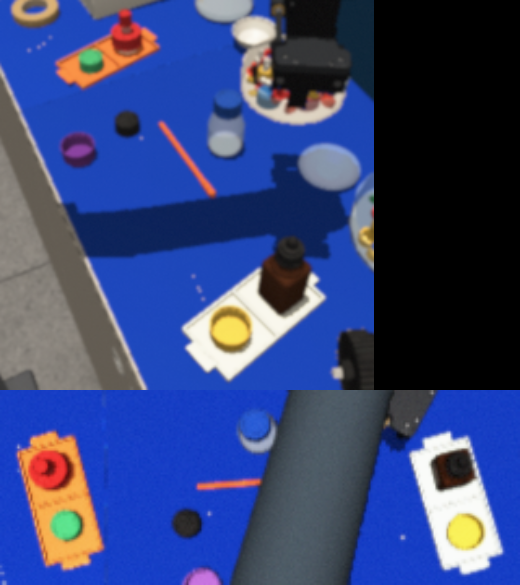

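All four stand in their own compartments: red (125,35) and green (92,60) in orange, dropper (287,275) and yellow (231,328) in white. The blue bottle and black cap are in place. Handing in.

```bash
python3 -c "
from cell import r
print(r.finish_job())"
```

```text
the job is handed in; nothing more can be done
None
```

I've handed the job in: both kits are made up, each thing upright in its own compartment, with the blue-capped bottle and black cap left standing; the hand-in call didn't report a verdict.

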